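Push a spent guard cartridge out of its holder with the push rod

ROBOT

A 6-joint arm with a two-finger parallel gripper is mounted at the origin on a cart in front of the work surface, level with it; the furniture and walls round the work are solid. World frame = base frame: x ahead of the robot, y to its left, z up, the work surface at z = 0. Lengths are in mm, angles in rad, forces in N, time in s.
With the tool pointing down it reaches from about 350 to 975 mm from the base axis. Payload 7.1 kg.
Tool frame: the origin (TCP) lies on the front face of the gripper's body, between the roots of the fingers; the fingertips stand 80 mm ahead of it and the grasp point (between the pads) lies 61 mm ahead of it; z points along the fingers, y is the line along which they close (so a half turn about z gives the same grasp; the last joint's range is limited). The gripper opens to 88 mm and grips with 3 to 60 N. Pads are 20 mm wide; open, the fingers measure 115 mm over their backs; the gripper's body (75 mm by 178 mm) begins 61 mm behind the grasp point.
Start: joints at [-1.325, 0.423, 1.63, -0, 1.089, -0.019], TCP at [163.591, -603.194, 302.675] pointing down, gripper open.
Joint ranges: [-3, 3], [-0.9, 2.11], [0.09, 2.58], [-1.31, 4.45], [0.11, 2.69], [-2.54, 2.54]. Speed limits (rad/s): [2.39, 2.39, 3.01, 3.14, 3.14, 3.14].

INTERFACE

Orientations are given as a rotation vector (axis times angle).
In Python, from workcell import readout, vision, close_job gives the robot as it stands.
- The arm moves only by the tool servo_tool, never from a script. Its argument "plan" is a list that holds one entry, the list of rows, each a list of 7 numbers: the gripper command: -1 is fully open, 1 is shut, values between are in proportion, then the shift along the world's x, y, z in units of 40 mm (1.0 is 40 mm), then the turn, a rotation vector about the world's x, y, z in units of 5 degrees (1.0 is 5 degrees). A call has 1 to 5 rows; each row shifts and turns the commanded pose from where the row before left it; what a row does not reach is not made up. A row lasts 1/12 s, in which the tool goes at most 41.7 mm and 7.16 degrees, less where a joint would pass 70% of its speed; a pose out of reach is approached as far as the arm can. A call is refused whole if a number of a shift passes 1 or a number of a turn 1, either way. A call with a gripper value outside its range is refused whole. The fingers move at their own pace and stop on an object; the grip force is fixed at half the most. Time passes only in rows, so rows that do not move let the fingers close. It gives the time, the measured TCP pose, the force, the opening and the grip force at its end, in the units of the state.
- readout.get_obs(): the state, without advancing time (a new reading comes with each control period).
- vision.get_image(name): name is "side" or "top"; returns the picture (400x640x3 uint8, red, green, blue); there is no depth.
- vision.camera_params(name): a dict with "fx", "fy", "cx", "cy" (pixels), "rvec" (rotation vector, rad) and "tvec" (3), from world to camera coordinates, as OpenCV has them. Camera axes: x right, y down, z forward; pixel columns grow to the right and rows downward; lengths in mm; the calibration is good to about 2 mm. A picture is of the moment at which its call begins. camera_params takes no time and is no camera call.
- close_job(): hands the job in; it is judged then, once.
The state is a dict: "t": time; "qpos": joint angles; "qvel": joint speeds; "joint_torque": joint torques, N m; "ee_pos": TCP position; "orientation": TCP orientation; "ft_force": force on the tool from outside, world axes, zero at the start; "moment": the same for the moment, N m; "width": finger opening in mm; "grasp_force": force on a finger pad.
Only numpy, scipy, OpenCV 4.12 (cv2) and the standard library are available. Lean on these libraries where they do the work, as an engineer would, in place of code of your own. Each camera call takes 0.05 s, during which the arm holds its last target. There are 200 camera calls.

TASK

The spent guard cartridge is stuck in its steel holder, which stands loosely in the pocket of the push-out stand. Take the push rod out of its rest, find the holder's bore with light touches of its tip, and push the cartridge down through the bore, feeling the force and never leaning hard on the holder, until it drops into the tray below; then draw the rod out and stand it back upright, fully home, in its rest. Leave the holder standing in the stand, and do not disturb the two end fittings or the dropper bottle.

Things in the scene. Friction and masses are not known exactly. Their poses are not given: they have to be found in the camera images.
- stand: Fixed grey metal push-out stand; origin at the centre of its underside on the bench, z up. Base 124 x 124 mm, cheeks at its +y and -y sides, nest plate 100 (x) x 106 (y) mm with its top at 68 mm, in it a square pocket where the holder stands. It must never carry over 40 N, of which the holder weighs 5.5 N: keep pushes below 30 N, touch at 10 mm/s or slower.
- nest_top (a point): Point on the stand's axis 109 mm over the bench, level with the holder's flat upper face; axes as the stand's. Holder: loose steel sleeve, 46 mm across, 45 mm high, 0.5 kg, with a bore 18.4 mm wide right through, sharp-edged. Its axis may be off this point by up to 5.5 mm along x and, independently, along y; where it is, is not reported: find the bore by light touches (or see it).
- nest_floor (a point): Point on the stand's axis 64 mm over the bench, level with the pocket's floor and the holder's lower end; a 36 mm hole leads on down to the tray. The orange cartridge, 17 mm across, 18 mm long, 40 g, sits in the bore, its top 20 mm below the upper face, on four spring balls: it gives over some 3 mm at 10 to 20 N, then slides and drops out once the rod's tip is about 38 mm below the face.
- catch_tray: White open tray 80 (x) x 78 (y) x 20 mm, fixed on the base of the stand under the pocket, turned with it; origin at the centre of its underside, 8 mm over the bench. The cartridge drops into it.
- rod_grip (a point): Centre of the push rod's black handle: 24 x 24 mm square, 62 mm high, sides along this point's x and y. Loose, 0.16 kg, upright. Below the handle: a flange 32 mm across, 6 mm thick, then a round steel shank 15.2 mm thick and 55 mm long, tip chamfered 0.8 mm. In its rest this point is 99 mm over the bench, the flange lying on the rest; the flange's top is 31 mm below this point.
- rod_tip (a point): Centre of the push rod's flat lower end, on its axis, 92 mm below rod_grip; z points up along the rod. 7 mm over the bench while the rod stands in its rest. With the flange on the holder's face the tip would stand 10 mm out of the holder's lower end.
- rest_mouth (a point): Centre of the upper face of the rod rest, 62 mm over the bench: a fixed grey upright sleeve 45 mm across on a foot 76 mm across, with a straight vertical bore 21 mm wide and 62 mm deep. The rod is fully home when its flange lies on this face.
- fitting_a: Steel end fitting of the holder, loose disc 42 mm across, 20 mm high with its blue stub; origin at the centre of its underside. Bystander.
- fitting_b: The other end fitting, the same. Bystander.
- dropper_bottle: Small glass dropper bottle with black bulb, 34 mm across, 97 mm high; origin at the centre of its underside. Bystander.

How it is judged (in metres and radians):
On the way, in this order (a step that is already met when the one before it is completed fails the run):
1. the rod is lifted out of its rest (z of rod_tip in the frame of rest_mouth above 0.01 m), for 0.1 s.
2. the rod is in the holder's bore, its tip at least 29 mm below the upper face, and the cartridge has dropped into the tray (z of rod_tip in the frame of stand below 0.08 m and horizontal distance between rod_tip and stand below 0.012 m and contact force between catch_tray and anything else above 0.1 N), for 0.1 s.
At the end, for the whole second after the job is handed in: The cartridge lies in the tray (it loads the tray with over 0.1 N), the holder still stands on the stand, and the rod stands in its rest: axis within 6 mm of the rest's, tip more than 52 mm below the mouth (55 mm is fully home), tilted less than 0.1 rad; everything is released (contact force between catch_tray and anything else above 0.1 N and contact force between stand and anything else above 3 N and horizontal distance between rod_grip and rest_mouth below 0.006 m and z of rod_tip in the frame of rest_mouth below -0.052 m and angle between rod_tip's own z axis and vertical below 0.1 rad); the robot touches nothing.
It fails at once if the holder and stand are pressed too hard: the stand carries over 40 N (5.5 N of it the holder's weight) (contact force between stand and anything else above 40 N).
It fails at once if an end fitting or the dropper bottle is disturbed, moved over 20 mm (distance of any of fitting_a, fitting_b, dropper_bottle from where it was at the start of the episode above 0.02 m).
It also fails if it takes over 67 s, if anything falls off the work surface, if the arm or the gripper's body presses on something with over 40 N, if the wrist force passes 120 N, or if a joint passes its speed limit or range.

## Working session

There is one attempt and no reset: what is moved stays moved. The work goes in short steps, Python scripts to look and compute and a tool call to move; the robot and the scene stay as the last step left them, time stands still between calls to the robot, and variables do not carry over. Pictures are saved under pics/ and viewed, at most 10 in all, crops included, and the job is handed in when it is done.

Besides the shell and the picture viewer there is one more tool, called as name(argument=value, ...) on one line, values as JSON. servo_tool: Moves the arm, as the interface text tells. Its arguments: {"type":"object","properties":{"plan":{"type":"array"}},"required":["plan"]}

```bash
mkdir -p pics; ls; python3 - <<'E'
from workcell import readout, vision
import cv2
for n in ("side","top"):
    cv2.imwrite(f"pics/{n}0.png",vision.get_image(n)[:,:,::-1]); print(vision.camera_params(n))
print(readout.get_obs())
E
```

```text
pics
{'fx': 424.5435601474191, 'fy': 424.5435601474191, 'cx': 325.12145088803993, 'cy': 197.7134605460263, 'rvec': array([ 2.04189007, -0.06424296,  0.05554609]), 'tvec': array([-528.86683325,  219.2649464 ,  629.31501186])}
{'fx': 510.08931702868887, 'fy': 510.08931702868887, 'cx': 317.0499167604663, 'cy': 202.29519743899195, 'rvec': array([ 2.16255877, -2.16755538,  0.06120415]), 'tvec': array([249.16134359, 528.17264185, 947.93015207])}
{'t': 0.1, 'qpos': array([-1.32499099e+00,  4.23756974e-01,  1.63058775e+00,  1.26112065e-05,
        1.08861116e+00, -1.89909388e-02]), 'qvel': array([-0.00101856, -0.00218122, -0.000565  ,  0.00135953,  0.00139735,
       -0.00108458]), 'joint_torque': array([-9.44081585e-04, -5.45618033e+01, -2.74323499e+01,  6.45395718e-02,
        1.87860400e-02, -1.32285197e-05]), 'ee_pos': array([ 163.50955335, -602.83409272,  301.99415743]), 'orientation': array([-3.11275528e+00, -4.14538810e-01,  2.24795281e-04]), 'ft_force': array([ 0.53958801, -0.25893737,  0.46700096]), 'moment': array([-0.02481918,  0.02332216,  0.01463447]), 'grasp_force': 0.0, 'width': 87.77804406427045}
```

View pics/side0.png

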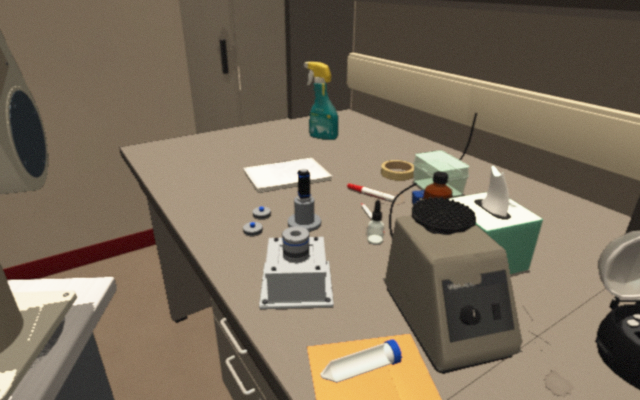

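View pics/top0.png

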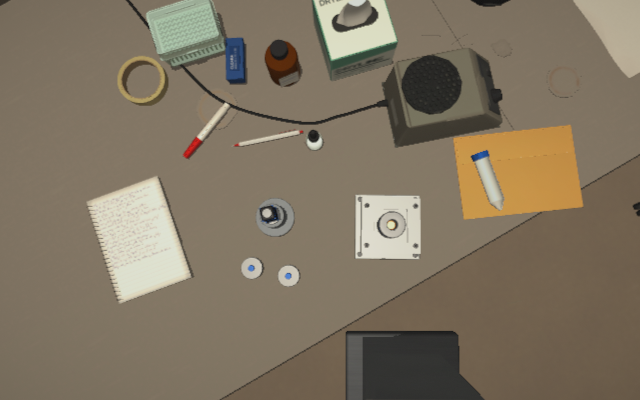

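The top view shows the rod handle at about (270,214), the stand centre at (388,227), the holder at (392,224), the fittings at (252,268) and (288,275), and the bottle at (314,140). I'll enlarge these areas.

```bash
cat > h.py <<'E'
import numpy as np, cv2
from workcell import readout, vision
def cam(n):
    p=vision.camera_params(n); K=np.array([[p['fx'],0,p['cx']],[0,p['fy'],p['cy']],[0,0,1]])
    return K,cv2.Rodrigues(p['rvec'])[0],p['tvec'],p['rvec']
def ray(n,uv,z):
    K,R,t,_=cam(n); c=-R.T@t; d=R.T@np.linalg.inv(K)@np.array([*uv,1.]); return c+d*(z-c[2])/d[2]
def proj(n,P):
    K,R,t,r=cam(n); return cv2.projectPoints(np.array(P,float).reshape(-1,1,3),r,t,K,None)[0].reshape(-1,2)
E
python3 - <<'E'
from h import *
t=cv2.imread("pics/top0.png"); s=cv2.imread("pics/side0.png")
a=cv2.resize(t[185:265,350:430],None,fx=5,fy=5,interpolation=cv2.INTER_CUBIC)
b=cv2.resize(t[185:265,235:315],None,fx=5,fy=5,interpolation=cv2.INTER_CUBIC)
cv2.imwrite("pics/c1.png",np.hstack([b,a]))
a=cv2.resize(s[165:315,235:395],None,fx=4,fy=4,interpolation=cv2.INTER_CUBIC)
cv2.imwrite("pics/c2.png",a[:600])
K,R,T,_=cam("top");print(-R.T@T)
K,R,T,_=cam("side");print(-R.T@T)
for n,uv,z in [("top",(270,214),130),("top",(388,227),8),("top",(392,224),109),("top",(252,268),10),("top",(288,275),10),("top",(314,140),50),("top",(275,217),0)]: print(uv,ray(n,uv,z).round(1))
E
```

```text
[446.83754344 221.09820653 995.52552995]
[ 489.76997756 -496.42133083  487.34572898]
(270, 214) [500.2 325.3 130. ]
(388, 227) [482.  111.6   8. ]
(392, 224) [483.5 115.9 109. ]
(252, 268) [403.5 373.8  10. ]
(288, 275) [390.2 304.3  10. ]
(314, 140) [644.3 252.9  50. ]
(275, 217) [502.3 331.1   0. ]
```

View pics/c1.png

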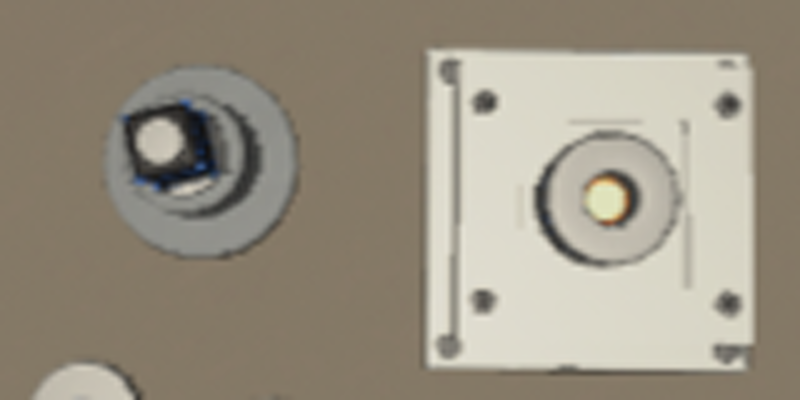

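View pics/c2.png

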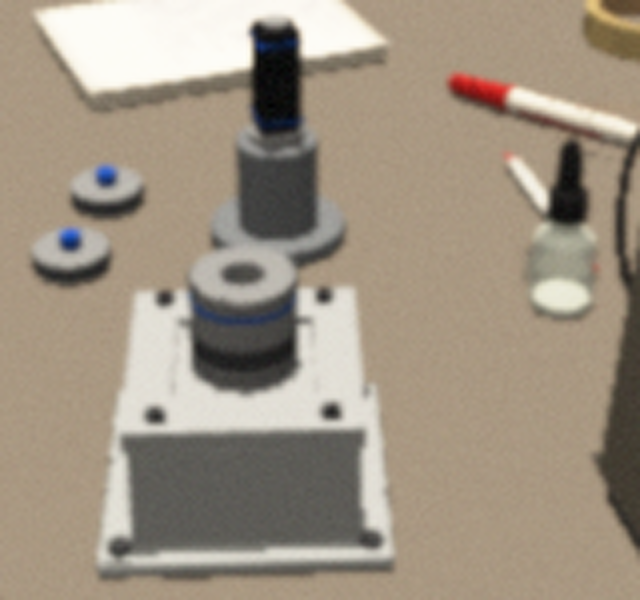

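The crops show these positions:
- **Handle:** its top face has corners at about (124,118) and (184,103) in the crop, so it is turned about 14°.
- **Holder:** its ring is centred at about (608,199) in the right-hand crop. The bore is near (606,200), with the orange cartridge visible in it.
- **Side view:** the bore is at about (243,272) in the 4x crop.

I'll measure these by masks.

```bash
python3 - <<'E'
from h import *
t=cv2.imread("pics/top0.png").astype(int); s=cv2.imread("pics/side0.png").astype(int)
def f(x,y,x0,y0,k): return ((x+.5)/k-.5+x0,(y+.5)/k-.5+y0)
# eyeballed
for nm,p in dict(ring=f(608-400,199,350,185,5),bore=f(608-400,199,350,185,5)).items(): print(nm,ray("top",p,109).round(1))
print("side bore",ray("side",f(243,272,235,165,4),109).round(1), "side ring",ray("side",f(243.5,273,235,165,4),109).round(1))
c=[f(124,118,235,185,5),f(184,103,235,185,5),f(160,140,235,185,5)]
w=[ray("top",p,130) for p in c]; d=w[1]-w[0]; print(np.array(w).round(1),np.degrees(np.arctan2(d[1],d[0])))
print("foot",ray("top",f(201,162,235,185,5),4).round(1))
print("side cap",ray("side",f(277,22,235,165,4),130).round(1))
# stand base corners top
for p in [(428,50),(752,53),(750,372),(428,367)]: print("base",ray("top",f(p[0]-400,p[1],350,185,5),8).round(1))
# dark handle mask
m=((t.max(2)<75)*255).astype('uint8'); m[:185]=0;m[235:]=0;m[:,:250]=0;m[:,290:]=0
n,l,st,ce=cv2.connectedComponentsWithStats(m); print(st[1:],ce[1:])
# orange sat mask in the bore
r=t[...,2]-t[...,0]; ys,xs=np.where(r[210:240,380:405]>35); print("orange",xs.mean()+380,ys.mean()+210,len(xs))
sub=s.max(2)[222:245,280:312]; print(sub)
E
```

```text
ring [482.9 117.2 109. ]
bore [482.9 117.2 109. ]
side bore [486.8 116.3 109. ] side ring [487.  115.5 109. ]
[[510.2 343.5 130. ]
 [515.2 323.  130. ]
 [502.6 331.1 130. ]] -76.11876958120763
foot [502.1 331.    4. ]
side cap [506.9 332.7 130. ]
base [545.  174.3   8. ]
base [543.3  49.1   8. ]
base [420.6  52.1   8. ]
base [422.5 175.2   8. ]
[[260 206  19  17 148]
 [275 207  12  21  52]] [[269.75       213.89189189]
 [282.80769231 218.23076923]]
orange 391.3015873015873 224.31746031746033 63
[[172 170 171 167 169 169 167 155 142 152 159 163 164 156 148 123  90  72
   65  65  69  65  65  68  66  64  64  59  63  62  60  67]
 [171 168 168 168 173 169 163 144 127 142 155 160 161 161 157 148 124  95
   86  74  65  68  63  68  66  66  66  63  70  74  86  96]
 [168 170 169 167 171 170 166 138 104 112 141 155 158 162 160 160 150 139
  119 102  91  87  90  90  91  92  92  89  96 111 129 139]
 [172 169 171 167 170 169 164 140  94  89 109 133 148 158 163 162 162 158
  153 143 138 141 139 142 138 139 139 138 138 147 153 160]
 [168 170 168 169 168 171 166 145 111  93 107 126 148 161 171 172 17
[... 1759 characters left out ...]
3  97  74  66  69 101 163 212 224]
 [224 201 148  97  78  79  80  90 105 109 110 126 140 152 159 161 151 153
  145 133 123 109  95  80  72  62  63  74 106 163 212 226]
 [223 205 154 108  91  81  75  70  79  86  85  91  99 110 114 116 113 106
   98  88  85  75  71  66  65  69  70  75 102 169 216 227]
 [225 213 166 105  92  88  84  77  70  74  74  70  74  79  79  84  82  78
   76  70  67  64  66  69  68  72  73  74 102 165 215 226]
 [218 208 166 104  84  89  92  89  83  79  72  74  72  69  65  65  65  68
   70  70  73  73  74  77  74  69  70  68  97 159 204 211]
 [183 176 147  98  73  78  83  87  86  80  79  80  80  80  73  79  78  76
   80  84  79  78  76  74  70  69  68  66  86 119 149 161]]
```

servo_tool(plan=[[[-1,0.7,0.65,0,0,0,1],[-1,0.7,0.65,0,0,0,1],[-1,0.7,0.65,0,0,0,1],[-1,0.7,0.65,0,0,0,1],[-1,0.7,0.65,0,0,0,1]]])

```text
t: 0.52
ee_pos: [304.4, -471.7, 302.4]
orientation: [-2.948, -1.084, 0.0]
ft_force: [0.9, -0.2, 0.1]
width: 87.9
grasp_force: 0.0
```

servo_tool(plan=[[[-1,0.7,0.65,0,0,0,1],[-1,0.7,0.65,0,0,0,1],[-1,0.7,0.65,0,0,0,1],[-1,0.5,0.8,0,0,0,1],[-1,0.5,0.8,0,0,0,1]]])

```text
t: 0.93
ee_pos: [428.6, -329.6, 302.4]
orientation: [-2.643, -1.698, 0.0]
ft_force: [0.8, -0.2, -0.1]
width: 87.6
grasp_force: 0.0
```

servo_tool(plan=[[[-1,0.5,0.8,0,0,0,1],[-1,0.5,0.8,0,0,0,1],[-1,0.06,0.95,0,0,0,1],[-1,0.06,0.95,0,0,0,1],[-1,0.06,0.95,0,0,0,1]]])

```text
t: 1.35
ee_pos: [474.6, -151.4, 302.3]
orientation: [-2.213, -2.229, 0.0]
ft_force: [0.4, 0.8, 0.0]
width: 87.7
grasp_force: 0.0
```

servo_tool(plan=[[[-1,0.06,0.95,0,0,0,1],[-1,0.06,0.95,0,0,0,1],[-1,0.06,0.95,0,0,0,0.8],[-1,0.06,0.95,0,0,0,0],[-1,0.06,0.95,0,0,0,0]]])

```text
t: 1.77
ee_pos: [486.3, 38.7, 302.6]
orientation: [-1.93, -2.479, 0.0]
ft_force: [0.8, 0.3, 0.4]
width: 87.7
grasp_force: 0.0
```

servo_tool(plan=[[[-1,0.06,0.95,0,0,0,0],[-1,0.06,0.95,0,0,0,0],[-1,0.06,0.95,0,0,0,0],[-1,0,0.6,0,0,0,0],[-1,0,0,0,0,0,0]]])

```text
t: 2.18
ee_pos: [493.9, 178.6, 302.5]
orientation: [-1.925, -2.482, -0.002]
ft_force: [-0.1, -0.8, 0.3]
width: 87.6
grasp_force: 0.0
```

servo_tool(plan=[[[-1,0.06,0.95,0,0,0,0],[-1,0.06,0.95,0,0,0,0],[-1,0.06,0.95,0,0,0,0],[-1,0.05,0.95,-0.3,0,0,0],[-1,0,0,-0.3,0,0,0]]])

```text
t: 2.6
ee_pos: [504.1, 331.6, 279.0]
orientation: [1.927, 2.481, 0.007]
ft_force: [0.4, -1.3, 0.1]
width: 88.0
grasp_force: 0.0
```

```bash
python3 - <<'E'
from h import *
for n in("top","side"): cv2.imwrite(f"pics/{n}1.png",vision.get_image(n)[:,:,::-1])
o=readout.get_obs(); print(o['ee_pos'],o['orientation'],o['qpos'])
a=cv2.imread("pics/top1.png")[140:290,200:350]; b=cv2.imread("pics/side1.png")[90:240,230:380]
cv2.imwrite("pics/c3.png",cv2.resize(np.hstack([a,b]),None,fx=2.6,fy=2.6,interpolation=cv2.INTER_CUBIC))
E
```

```text
[501.96997673 326.44154108 276.15404818] [-1.92709673 -2.47946312  0.00741594] [ 5.56887739e-01  4.17701111e-01  1.70785145e+00 -4.95457946e-04
  1.02091825e+00  3.07746657e-01]
```

View pics/c3.png

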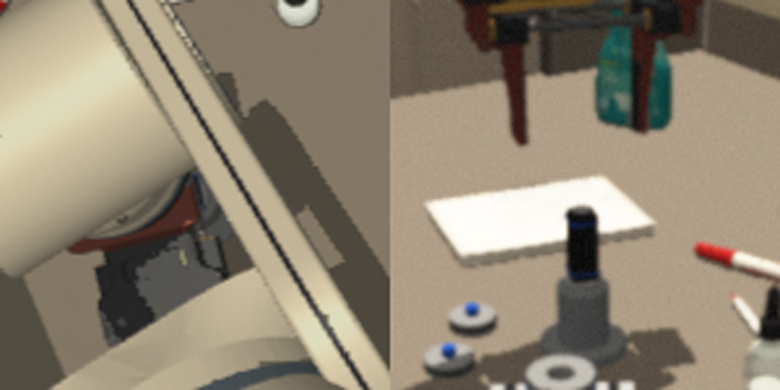

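Side view: the two fingers at columns 518 and 640 straddle the handle at 582, so the gripper is centred over the rod. The top view is blocked by the arm. I'll descend now.

servo_tool(plan=[[[-1,0,0,-0.7,0,0,0],[-1,0,0,-0.7,0,0,0],[-1,0,0,-0.5,0,0,0],[-1,0,0,0,0,0,0],[-1,0,0,0,0,0,0]]])

```text
t: 3.12
ee_pos: [503.0, 325.0, 202.3]
orientation: [-1.932, -2.476, 0.004]
ft_force: [-0.2, 0.1, -0.1]
width: 88.1
grasp_force: 0.0
```

servo_tool(plan=[[[-1,0,0.15,-0.1,0,0,0],[-1,0,0,-0.5,0,0,0],[-1,0,0,-0.45,0,0,0],[-1,0,0,0,0,0,0],[-1,0,0,0,0,0,0]]])

```text
t: 3.53
ee_pos: [503.5, 332.9, 161.5]
orientation: [1.931, 2.478, 0.0]
ft_force: [0.3, 0.2, 0.2]
width: 87.8
grasp_force: 0.0
```

servo_tool(plan=[[[1,0,0,0,0,0,0],[1,0,0,0,0,0,0],[1,0,0,0,0,0,0],[1,0,0,0,0,0,0],[1,0,0,0,0,0,0]]])

```text
t: 3.95
ee_pos: [503.4, 333.0, 161.3]
orientation: [1.93, 2.478, 0.001]
ft_force: [-0.6, -0.4, -0.6]
width: 57.9
grasp_force: 0.0
```

servo_tool(plan=[[[1,0,0,0,0,0,0],[1,0,0,0,0,0,0],[1,0,0,0,0,0,0],[1,0,0,0,0,0,0],[1,0,0,0,0,0,0]]])

```text
t: 4.37
ee_pos: [503.2, 332.8, 160.6]
orientation: [-1.93, -2.478, 0.0]
ft_force: [-0.0, 0.1, -0.8]
width: 25.0
grasp_force: 0.0
```

servo_tool(plan=[[[1,0,0,0,0,0,0],[1,0,0,0,0,0,0],[1,0,0,0,0,0,0],[1,0,0,0,0,0,0],[1,0,0,0,0,0,0]]])

```text
t: 4.78
ee_pos: [503.2, 332.8, 160.6]
orientation: [-1.93, -2.478, 0.0]
ft_force: [0.8, 0.3, -0.7]
width: 23.9
grasp_force: 29.9
```

```bash
python3 - <<'E'
from workcell import readout
o=readout.get_obs(); print({k:o[k] for k in('ee_pos','orientation','ft_force','moment','width','grasp_force')})
E
```

```text
{'ee_pos': array([503.17464379, 332.7934289 , 160.6164097 ]), 'orientation': array([-1.93046221e+00, -2.47845452e+00,  1.07538710e-04]), 'ft_force': array([ 0.79930486,  0.33937473, -0.71803547]), 'moment': array([-0.01301492, -0.16081063,  0.0465646 ]), 'width': 23.934295168307766, 'grasp_force': 29.928513765335083}
```

servo_tool(plan=[[[1,0,0,0.3,0,0,0],[1,0,0,0.3,0,0,0],[1,0,0,0.5,0,0,0],[1,0,0,0.6,0,0,0],[1,0,0,0.6,0,0,0]]])

```text
t: 5.2
ee_pos: [503.0, 332.7, 254.6]
orientation: [-1.93, -2.478, 0.0]
ft_force: [-0.3, 0.5, -1.7]
width: 23.8
grasp_force: 29.9
```

servo_tool(plan=[[[1,0,0,0.6,0,0,0],[1,0,0,0.6,0,0,0],[1,0,0,0,0,0,0],[1,0,0,0,0,0,0],[1,0,0,0,0,0,0]]])

```text
t: 5.62
ee_pos: [502.7, 332.5, 300.4]
orientation: [-1.93, -2.478, 0.001]
ft_force: [-0.8, -0.2, -2.2]
width: 23.9
grasp_force: 29.9
```

servo_tool(plan=[[[1,-0.08,-0.8,0,0,0,0],[1,-0.08,-0.9,0,0,0,0],[1,-0.08,-0.9,0,0,0,0],[1,-0.08,-0.9,0,0,0,0],[1,-0.08,-0.9,0,0,0,0]]])

```text
t: 6.03
ee_pos: [485.8, 155.1, 299.0]
orientation: [-1.928, -2.478, 0.004]
ft_force: [1.0, -1.0, -1.6]
width: 23.8
grasp_force: 29.9
```

servo_tool(plan=[[[1,-0.08,-0.6,0,0,0,0],[1,0,-0.4,-0.2,0,0,0],[1,0,0,-0.2,0,0,0],[1,0,0,0,0,0,0],[1,0,0,0,0,0,0]]])

```text
t: 6.45
ee_pos: [483.5, 117.1, 283.4]
orientation: [-1.93, -2.477, 0.003]
ft_force: [0.8, -0.2, -1.1]
width: 23.6
grasp_force: 29.9
```

```bash
python3 - <<'E'
from h import *
for n in("top","side"): cv2.imwrite(f"pics/{n}2.png",vision.get_image(n)[:,:,::-1])
o=readout.get_obs(); print(o['ee_pos'],o['orientation'],o['ft_force'])
a=cv2.imread("pics/side2.png")[150:270,255:345]; b=cv2.imread("pics/top2.png")[180:280,350:430]
a=cv2.resize(a,None,fx=5,fy=5,interpolation=cv2.INTER_CUBIC); b=cv2.resize(b,(320,600*2//3),interpolation=cv2.INTER_CUBIC)
c=np.zeros((600,770,3),'uint8'); c[:,:450]=a; c[:400,450:]=b
cv2.imwrite("pics/c4.png",c)
E
```

```text
[484.04660747 117.71513463 284.33859368] [-1.92879124e+00 -2.47904618e+00  6.47153031e-04] [ 0.77628155  0.39534023 -2.01906009]
```

View pics/c4.png

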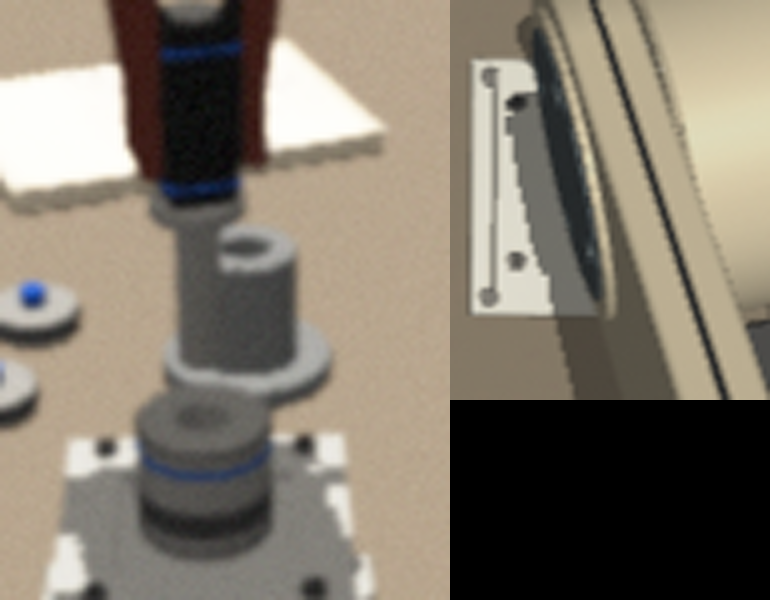

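Side crop: the flange spans 150–243 and the shank 178–218. The bore is centred at about (204,418) and the holder spans 136–271. I'll compare these in millimetres.

```bash
python3 - <<'E'
from h import *
s=cv2.imread("pics/side2.png")
g=s.mean(2).astype(int)
for r in range(196,224,2): print(r,g[r,286:306])
for r in range(228,240,1): print(r,g[r,284:308])
p=proj("side",[[484,117.7,189.3],[484,117.7,131],[484,117.7,109],[486.8,116.3,109],[494,117.7,109],[484,127.7,109],[484,117.7,220]]);print(p.round(2))
E
```

```text
196 [156 150 145 124  97  83  79  80  77  79  79  77  94 127 151 161 160 157
 162 161]
198 [161 162 160 141 103  87  82  82  80  77  78  80  91 105 104  98  87  82
  82  86]
200 [161 162 158 143 110  84  83  81  79  78  76  78  89  99  91  85  80  76
  78  83]
202 [161 161 160 146 114  86  85  81  81  80  78  77 100 137 159 160 154 152
 151 154]
204 [164 163 164 145 112  88  81  83  83  76  78  74  81  96 110 104 100 107
 112 105]
206 [164 165 162 147 113  90  82  80  82  77  77  74  76  75  74  70  71  69
  71  66]
208 [161 164 162 148 117  89  82  80  80  79  80  74  75  71  67  72  75  70
  72  72]
210 [162 166 164 153 123  92  82  78  77  76  78  72  74  67  72  69  71  72
  70  68]
212 [162 167 159 148 123  90  83  80  81  75  77  77  70  67  70  74  70  70
  65  68]
214 [163 162 162 148 123  94  84  82  78  77  76  71  73  66  73  69  68  70
  67  68]
216 [163 164 159 153 128  92  83  82  81  81  74  76  69  73  68  71  69  68
  68  67]
218 [164 162 168 163 136  95  82  82  81  72  75  74  72  73  69  70  67  68
  67  68]
220 [164 163 165 164 139 101  84  81  81  78  74  74  71
[... 773 characters left out ...]
 73  76  76  77  84  82  83  86  88  96
 105 103 105 101 103  97]
235 [101 100 101 103 102 103  95  88  83  81  81  84  86  87  89  96  98 101
 102 101 102 103 100  89]
236 [ 95 101 101 103 104 102  97  99  95  96  95  93  93  96  95  98 104  99
 102 102 100 100  90  81]
237 [ 83  97 100 100 103 100 103 100 102 101 100  98 100 104 103 104 103 103
 101  99  99  91  79  72]
238 [ 70  79  90  96  96 101 102 101 100 103 104 102 101 100 102 106 103 102
  96  93  84  72  65  67]
239 [ 73  72  77  79  87  97  98  98 100 100 103  99 101  96  99  99  95  90
  81  74  69  62  64  70]
[[292.6  189.48]
 [293.42 220.97]
 [293.71 232.25]
 [295.38 232.64]
 [299.64 232.09]
 [293.68 229.17]
 [292.15 171.89]]
```

The side view puts the tip in line with the bore in x to within about 0.5 mm. In y they agree within what the view can resolve. I'll descend quickly to about 4 mm above the face, then slowly.

servo_tool(plan=[[[1,0,0,-0.1,0,0,0],[1,0,0,-0.1,0,0,0],[1,0,0,-0.1,0,0,0],[1,0,0,-0.1,0,0,0],[1,0,0,0,0,0,0]]])

```text
t: 6.97
ee_pos: [483.5, 116.9, 267.7]
orientation: [-1.929, -2.478, 0.002]
ft_force: [-0.3, -1.1, -2.0]
width: 23.7
grasp_force: 29.9
```

servo_tool(plan=[[[1,0,0,-0.02,0,0,0],[1,0,0,-0.02,0,0,0],[1,0,0,-0.02,0,0,0],[1,0,0,-0.02,0,0,0],[1,0,0,0,0,0,0]]])

```text
t: 7.38
ee_pos: [484.0, 116.7, 265.4]
orientation: [1.931, 2.478, -0.0]
ft_force: [0.1, 0.3, -3.0]
width: 23.7
grasp_force: 29.9
```

servo_tool(plan=[[[1,0,0,-0.02,0,0,0],[1,0,0,-0.02,0,0,0],[1,0,0,-0.02,0,0,0],[1,0,0,0,0,0,0]]])

```text
t: 7.72
ee_pos: [483.9, 116.8, 262.9]
orientation: [-1.93, -2.478, 0.0]
ft_force: [-0.2, -0.2, -1.6]
width: 23.7
grasp_force: 29.9
```

servo_tool(plan=[[[1,0,0,-0.02,0,0,0],[1,0,0,-0.02,0,0,0],[1,0,0,0,0,0,0]]])

```text
t: 7.97
ee_pos: [483.9, 116.8, 261.3]
orientation: [-1.93, -2.478, 0.0]
ft_force: [0.4, 0.1, -2.2]
width: 23.8
grasp_force: 29.9
```

servo_tool(plan=[[[1,0,0,-0.02,0,0,0],[1,0,0,-0.02,0,0,0],[1,0,0,0,0,0,0]]])

```text
t: 8.22
ee_pos: [483.9, 116.8, 259.7]
orientation: [-1.93, -2.478, 0.0]
ft_force: [0.5, 0.5, -2.4]
width: 24.0
grasp_force: 29.9
```

servo_tool(plan=[[[1,0,0,-0.02,0,0,0],[1,0,0,-0.02,0,0,0],[1,0,0,0,0,0,0]]])

```text
t: 8.47
ee_pos: [483.9, 116.8, 258.1]
orientation: [-1.93, -2.478, 0.0]
ft_force: [0.4, -0.0, -1.8]
width: 23.8
grasp_force: 29.9
```

The tip is about 4.5 mm below the face with no contact force, so it is in the bore. I'll continue down to the cartridge.

servo_tool(plan=[[[1,0,0,-0.02,0,0,0],[1,0,0,-0.02,0,0,0],[1,0,0,-0.02,0,0,0],[1,0,0,-0.02,0,0,0],[1,0,0,-0.02,0,0,0]]])

```text
t: 8.88
ee_pos: [484.0, 116.8, 254.2]
orientation: [-1.93, -2.479, 0.0]
ft_force: [1.5, -0.8, -1.5]
width: 23.8
grasp_force: 29.9
```

servo_tool(plan=[[[1,0,0,-0.02,0,0,0],[1,0,0,-0.02,0,0,0],[1,0,0,-0.02,0,0,0],[1,0,0,-0.02,0,0,0],[1,0,0,-0.02,0,0,0]]])

```text
t: 9.3
ee_pos: [484.0, 116.8, 250.2]
orientation: [-1.93, -2.478, 0.0]
ft_force: [0.5, 0.3, -1.6]
width: 23.8
grasp_force: 29.9
```

servo_tool(plan=[[[1,0,0,-0.02,0,0,0],[1,0,0,-0.02,0,0,0],[1,0,0,-0.02,0,0,0],[1,0,0,-0.02,0,0,0],[1,0,0,-0.02,0,0,0]]])

```text
t: 9.72
ee_pos: [484.0, 116.8, 246.2]
orientation: [-1.93, -2.479, 0.0]
ft_force: [0.4, 0.8, -2.4]
width: 23.8
grasp_force: 29.9
```

servo_tool(plan=[[[1,0,0,-0.02,0,0,0],[1,0,0,-0.02,0,0,0],[1,0,0,-0.02,0,0,0],[1,0,0,-0.015,0,0,0],[1,0,0,0,0,0,0]]])

```text
t: 10.13
ee_pos: [483.9, 116.8, 243.1]
orientation: [-1.93, -2.478, 0.0]
ft_force: [0.1, 1.0, -3.2]
width: 23.8
grasp_force: 29.9
```

servo_tool(plan=[[[1,0,0,-0.01,0,0,0],[1,0,0,-0.01,0,0,0],[1,0,0,-0.01,0,0,0],[1,0,0,0,0,0,0]]])

```text
t: 10.47
ee_pos: [484.0, 116.8, 242.0]
orientation: [-1.93, -2.478, 0.0]
ft_force: [0.8, -0.3, -2.4]
width: 24.2
grasp_force: 29.9
```

servo_tool(plan=[[[1,0,0,-0.01,0,0,0],[1,0,0,-0.01,0,0,0],[1,0,0,-0.01,0,0,0],[1,0,0,0,0,0,0]]])

```text
t: 10.8
ee_pos: [483.9, 116.8, 240.8]
orientation: [-1.93, -2.478, 0.0]
ft_force: [0.0, 0.8, -2.1]
width: 23.9
grasp_force: 29.9
```

servo_tool(plan=[[[1,0,0,-0.01,0,0,0],[1,0,0,-0.01,0,0,0],[1,0,0,0,0,0,0]]])

```text
t: 11.05
ee_pos: [484.0, 116.8, 240.0]
orientation: [1.93, 2.478, -0.0]
ft_force: [-0.5, 0.1, -1.4]
width: 23.7
grasp_force: 29.9
```

servo_tool(plan=[[[1,0,0,-0.01,0,0,0],[1,0,0,-0.01,0,0,0],[1,0,0,0,0,0,0]]])

```text
t: 11.3
ee_pos: [484.0, 116.8, 239.3]
orientation: [1.93, 2.478, 0.0]
ft_force: [0.7, -0.0, -1.1]
width: 23.7
grasp_force: 29.9
```

servo_tool(plan=[[[1,0,0,-0.01,0,0,0],[1,0,0,-0.01,0,0,0],[1,0,0,0,0,0,0]]])

```text
t: 11.55
ee_pos: [484.1, 116.8, 238.6]
orientation: [1.93, 2.478, 0.0]
ft_force: [0.7, -1.3, 1.0]
width: 23.5
grasp_force: 29.9
```

servo_tool(plan=[[[1,0,0,-0.01,0,0,0],[1,0,0,-0.01,0,0,0],[1,0,0,0,0,0,0]]])

```text
t: 11.8
ee_pos: [484.0, 116.8, 237.7]
orientation: [1.93, 2.478, 0.0]
ft_force: [-0.6, -0.5, 2.1]
width: 23.8
grasp_force: 29.9
```

Contact began near z = 239 and the force is rising gently. I'll continue in small steps.

servo_tool(plan=[[[1,0,0,-0.01,0,0,0],[1,0,0,-0.01,0,0,0],[1,0,0,0,0,0,0]]])

```text
t: 12.05
ee_pos: [484.0, 116.8, 236.8]
orientation: [1.93, 2.478, 0.0]
ft_force: [0.1, -0.4, 0.6]
width: 24.0
grasp_force: 29.9
```

servo_tool(plan=[[[1,0,0,-0.01,0,0,0],[1,0,0,-0.01,0,0,0],[1,0,0,0,0,0,0]]])

```text
t: 12.3
ee_pos: [484.0, 116.8, 235.8]
orientation: [-1.93, -2.478, -0.0]
ft_force: [0.7, -0.5, -0.2]
width: 24.0
grasp_force: 29.9
```

servo_tool(plan=[[[1,0,0,-0.01,0,0,0],[1,0,0,-0.01,0,0,0],[1,0,0,0,0,0,0]]])

```text
t: 12.55
ee_pos: [484.0, 116.8, 235.2]
orientation: [1.93, 2.478, 0.0]
ft_force: [0.2, -0.2, -0.9]
width: 23.8
grasp_force: 29.9
```

servo_tool(plan=[[[1,0,0,-0.015,0,0,0],[1,0,0,-0.015,0,0,0],[1,0,0,-0.015,0,0,0]]])

```text
t: 12.8
ee_pos: [484.0, 116.8, 233.5]
orientation: [1.93, 2.478, 0.0]
ft_force: [0.1, 0.7, 1.8]
width: 24.1
grasp_force: 29.9
```

servo_tool(plan=[[[1,0,0,-0.015,0,0,0],[1,0,0,-0.015,0,0,0],[1,0,0,-0.015,0,0,0]]])

```text
t: 13.05
ee_pos: [484.0, 116.8, 231.6]
orientation: [1.93, 2.479, -0.0]
ft_force: [0.1, 0.4, 1.4]
width: 23.8
grasp_force: 29.9
```

servo_tool(plan=[[[1,0,0,-0.015,0,0,0],[1,0,0,-0.015,0,0,0],[1,0,0,-0.015,0,0,0]]])

```text
t: 13.3
ee_pos: [484.0, 116.8, 229.8]
orientation: [1.93, 2.479, 0.0]
ft_force: [-0.4, 0.2, 3.1]
width: 23.6
grasp_force: 29.9
```

```bash
python3 - <<'E'
from h import *
s=vision.get_image("side"); cv2.imwrite("pics/side3.png",s[:,:,::-1])
print(readout.get_obs()['ee_pos'],readout.get_obs()['ft_force'])
cv2.imwrite("pics/c5.png",cv2.resize(cv2.imread("pics/side3.png")[190:310,225:375],None,fx=5,fy=5,interpolation=cv2.INTER_CUBIC))
E
```

```text
[483.96920088 116.81225274 229.7156392 ] [0.5886127  0.47997121 0.16958461]
```

View pics/c5.png

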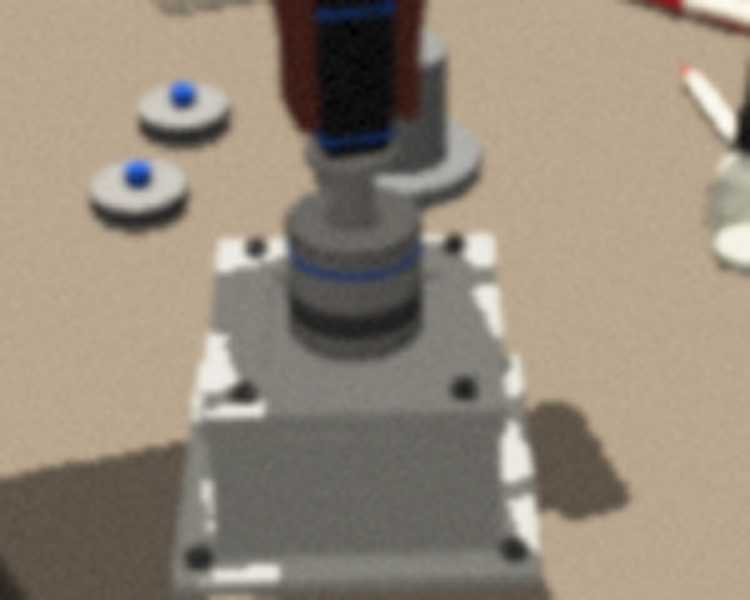

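Side view: the shank is in the bore with its flange at about (350,155), above the holder top at about 225. The finger-to-flange gap is unchanged, so the rod has not slipped. I'll go on pushing.

servo_tool(plan=[[[1,0,0,-0.015,0,0,0],[1,0,0,-0.015,0,0,0],[1,0,0,-0.015,0,0,0]]])

```text
t: 13.6
ee_pos: [484.0, 116.8, 227.9]
orientation: [-1.93, -2.478, 0.0]
ft_force: [0.3, -0.1, 1.1]
width: 23.8
grasp_force: 29.9
```

servo_tool(plan=[[[1,0,0,-0.015,0,0,0],[1,0,0,-0.015,0,0,0],[1,0,0,-0.015,0,0,0]]])

```text
t: 13.85
ee_pos: [483.8, 116.8, 225.9]
orientation: [-1.93, -2.478, 0.001]
ft_force: [0.4, 0.2, -1.4]
width: 24.1
grasp_force: 29.9
```

servo_tool(plan=[[[1,0,0,-0.015,0,0,0],[1,0,0,-0.015,0,0,0],[1,0,0,-0.015,0,0,0]]])

```text
t: 14.1
ee_pos: [484.0, 116.8, 224.4]
orientation: [-1.93, -2.478, 0.0]
ft_force: [0.7, 0.0, -2.2]
width: 23.5
grasp_force: 29.9
```

servo_tool(plan=[[[1,0,0,-0.015,0,0,0],[1,0,0,-0.015,0,0,0],[1,0,0,-0.015,0,0,0]]])

```text
t: 14.35
ee_pos: [484.0, 116.8, 222.6]
orientation: [-1.93, -2.478, 0.0]
ft_force: [0.9, 0.2, -2.3]
width: 23.6
grasp_force: 29.9
```

The force fell back to baseline near z = 226, so the cartridge has probably dropped. I'll go a little deeper, hold, then draw out.

servo_tool(plan=[[[1,0,0,-0.02,0,0,0],[1,0,0,-0.02,0,0,0],[1,0,0,-0.02,0,0,0],[1,0,0,-0.02,0,0,0],[1,0,0,-0.02,0,0,0]]])

```text
t: 14.77
ee_pos: [484.0, 116.8, 218.6]
orientation: [-1.93, -2.478, 0.0]
ft_force: [0.5, -0.2, -1.1]
width: 24.1
grasp_force: 29.9
```

servo_tool(plan=[[[1,0,0,0,0,0,0],[1,0,0,0,0,0,0],[1,0,0,0,0,0,0],[1,0,0,0,0,0,0],[1,0,0,0,0,0,0]]])

```text
t: 15.18
ee_pos: [484.0, 116.8, 218.7]
orientation: [1.93, 2.479, -0.0]
ft_force: [0.2, 0.5, -2.1]
width: 23.5
grasp_force: 29.9
```

servo_tool(plan=[[[1,0,0,0.1,0,0,0],[1,0,0,0.1,0,0,0],[1,0,0,0.1,0,0,0],[1,0,0,0.1,0,0,0],[1,0,0,0.1,0,0,0]]])

```text
t: 15.6
ee_pos: [483.9, 116.8, 239.3]
orientation: [1.93, 2.478, 0.0]
ft_force: [0.3, 1.0, -1.7]
width: 23.9
grasp_force: 29.9
```

servo_tool(plan=[[[1,0,0,0.1,0,0,0],[1,0,0,0.1,0,0,0],[1,0,0,0.1,0,0,0],[1,0,0,0.1,0,0,0],[1,0,0,0.1,0,0,0]]])

```text
t: 16.02
ee_pos: [484.0, 116.8, 259.1]
orientation: [1.93, 2.479, -0.0]
ft_force: [0.3, -0.0, -1.5]
width: 23.7
grasp_force: 29.9
```

servo_tool(plan=[[[1,0,0,0.1,0,0,0],[1,0,0,0.2,0,0,0],[1,0,0,0.4,0,0,0],[1,0,0,0.4,0,0,0],[1,0,0,0,0,0,0]]])

```text
t: 16.43
ee_pos: [485.4, 117.1, 305.7]
orientation: [1.928, 2.476, 0.006]
ft_force: [1.5, -0.4, -2.5]
width: 23.7
grasp_force: 29.9
```

servo_tool(plan=[[[1,0.08,0.8,0,0,0,0],[1,0.08,0.9,0,0,0,0],[1,0.08,0.9,0,0,0,0],[1,0.08,0.9,0,0,0,0],[1,0.08,0.9,0,0,0,0]]])

```text
t: 16.85
ee_pos: [499.7, 294.3, 302.2]
orientation: [-1.931, -2.478, 0.001]
ft_force: [1.4, -0.1, -1.7]
width: 23.9
grasp_force: 29.9
```

servo_tool(plan=[[[1,0.08,0.6,0,0,0,0],[1,0,0.4,0,0,0,0],[1,0,0,0,0,0,0],[1,0,0,0,0,0,0],[1,0,0,0,0,0,0]]])

```text
t: 17.27
ee_pos: [502.8, 331.6, 302.2]
orientation: [-1.931, -2.478, 0.003]
ft_force: [-0.5, -0.2, -1.6]
width: 24.0
grasp_force: 29.9
```

```bash
python3 - <<'E'
from h import *
for n in("top","side"): cv2.imwrite(f"pics/{n}4.png",vision.get_image(n)[:,:,::-1])
o=readout.get_obs(); print(o['ee_pos'],o['orientation'],o['ft_force'])
a=cv2.imread("pics/side4.png")[120:270,235:335]; b=cv2.imread("pics/top4.png")[180:270,350:430]
c=np.zeros((600,760,3),'uint8'); c[:,:400]=cv2.resize(a,(400,600),interpolation=cv2.INTER_CUBIC); c[:405,400:]=cv2.resize(b,(360,405),interpolation=cv2.INTER_CUBIC)
cv2.imwrite("pics/c6.png",c)
E
```

```text
[503.11844453 331.39116122 302.56604328] [-1.93203354e+00 -2.47723074e+00  1.22350830e-03] [ 0.15982569  0.29283414 -1.80458827]
```

View pics/c6.png

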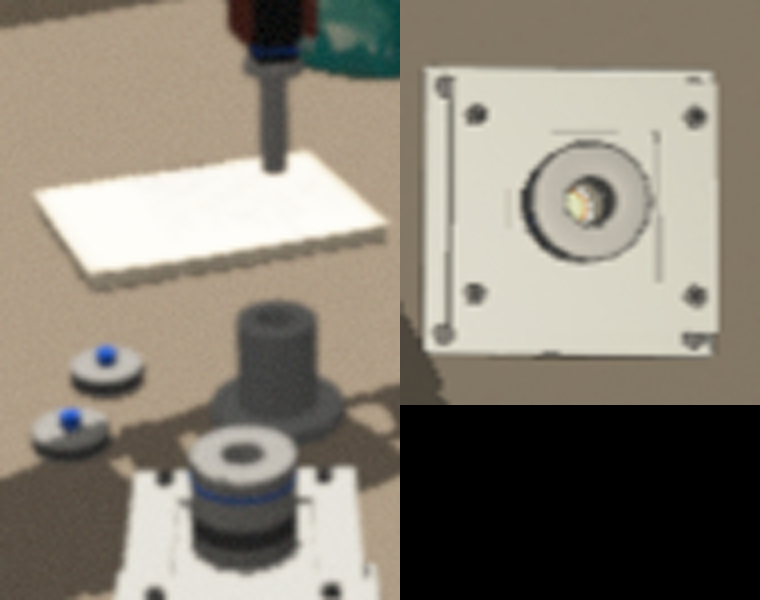

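The top view of the bore now shows the white tray at (585,203) instead of the orange cartridge, so the cartridge has dropped. The holder still stands. In the side view the shank at column 274 is over the rest mouth at 277. I'll lower the rod.

servo_tool(plan=[[[1,0,0.035,-0.6,0,0,0],[1,0,0,-0.6,0,0,0],[1,0,0,-0.5,0,0,0],[1,0,0,-0.2,0,0,0],[1,0,0,0,0,0,0]]])

```text
t: 17.78
ee_pos: [502.4, 332.7, 224.9]
orientation: [-1.931, -2.476, 0.006]
ft_force: [0.2, 0.5, -2.8]
width: 23.8
grasp_force: 29.9
```

servo_tool(plan=[[[1,0,0,0,0,0,0],[1,0,0,0,0,0,0],[1,0,0,0,0,0,0]]])

```text
t: 18.03
ee_pos: [503.9, 334.4, 228.2]
orientation: [1.93, 2.478, 0.004]
ft_force: [-1.4, -0.4, -1.9]
width: 24.1
grasp_force: 29.9
```

servo_tool(plan=[[[1,-0.01,-0.035,0,0,0,0],[1,0,0,0,0,0,0],[1,0,0,0,0,0,0],[1,0,0,0,0,0,0]]])

```text
t: 18.37
ee_pos: [502.8, 332.9, 227.0]
orientation: [1.93, 2.478, 0.001]
ft_force: [-0.0, -0.5, -2.0]
width: 24.0
grasp_force: 29.9
```

servo_tool(plan=[[[1,0,0,-0.05,0,0,0],[1,0,0,-0.05,0,0,0],[1,0,0,-0.05,0,0,0],[1,0,0,-0.05,0,0,0],[1,0,0,0,0,0,0]]])

```text
t: 18.78
ee_pos: [502.5, 332.6, 218.0]
orientation: [-1.93, -2.478, 0.002]
ft_force: [-0.3, -0.3, -2.4]
width: 23.9
grasp_force: 29.9
```

servo_tool(plan=[[[1,0.01,0,-0.04,0,0,0],[1,0,0,-0.04,0,0,0],[1,0,0,-0.04,0,0,0],[1,0,0,-0.04,0,0,0],[1,0,0,0,0,0,0]]])

```text
t: 19.2
ee_pos: [503.0, 332.7, 211.9]
orientation: [-1.93, -2.478, 0.001]
ft_force: [0.1, 0.8, -1.7]
width: 23.8
grasp_force: 29.9
```

servo_tool(plan=[[[1,0,0,-0.05,0,0,0],[1,0,0,-0.05,0,0,0],[1,0,0,-0.05,0,0,0],[1,0,0,-0.05,0,0,0],[1,0,0,0,0,0,0]]])

```text
t: 19.62
ee_pos: [503.0, 332.7, 203.8]
orientation: [-1.93, -2.478, 0.001]
ft_force: [-0.4, -0.9, -2.6]
width: 24.1
grasp_force: 29.9
```

The rod is in the rest bore with no side force. 43 mm remain.

servo_tool(plan=[[[1,0,0,-0.1,0,0,0],[1,0,0,-0.1,0,0,0],[1,0,0,-0.1,0,0,0],[1,0,0,-0.1,0,0,0],[1,0,0,-0.1,0,0,0]]])

```text
t: 20.03
ee_pos: [503.1, 332.7, 183.7]
orientation: [-1.93, -2.478, 0.0]
ft_force: [0.6, -0.1, -1.9]
width: 24.0
grasp_force: 29.9
```

servo_tool(plan=[[[1,0,0,-0.1,0,0,0],[1,0,0,-0.1,0,0,0],[1,0,0,-0.1,0,0,0],[1,0,0,-0.1,0,0,0],[1,0,0,0,0,0,0]]])

```text
t: 20.45
ee_pos: [502.8, 332.6, 167.3]
orientation: [-1.93, -2.478, 0.002]
ft_force: [-1.0, -0.3, -1.8]
width: 24.2
grasp_force: 29.9
```

servo_tool(plan=[[[1,0,0,-0.02,0,0,0],[1,0,0,-0.02,0,0,0],[1,0,0,-0.02,0,0,0],[1,0,0,-0.02,0,0,0],[1,0,0,0,0,0,0]]])

```text
t: 20.87
ee_pos: [503.2, 332.8, 165.1]
orientation: [1.93, 2.478, 0.0]
ft_force: [-0.1, 0.2, -1.9]
width: 24.2
grasp_force: 29.9
```

servo_tool(plan=[[[1,0,0,-0.02,0,0,0],[1,0,0,-0.02,0,0,0],[1,0,0,-0.02,0,0,0],[1,0,0,-0.02,0,0,0],[1,0,0,0,0,0,0]]])

```text
t: 21.28
ee_pos: [503.1, 332.7, 161.7]
orientation: [-1.93, -2.478, 0.001]
ft_force: [0.1, 0.1, -0.9]
width: 23.6
grasp_force: 29.9
```

servo_tool(plan=[[[1,0,0,-0.01,0,0,0],[1,0,0,-0.01,0,0,0],[1,0,0,0,0,0,0]]])

```text
t: 21.53
ee_pos: [503.2, 332.8, 161.0]
orientation: [-1.93, -2.479, 0.0]
ft_force: [-0.4, -0.1, -2.9]
width: 23.9
grasp_force: 29.9
```

servo_tool(plan=[[[1,0,0,-0.01,0,0,0],[-1,0,0,0,0,0,0],[-1,0,0,0,0,0,0],[-1,0,0,0,0,0,0],[-1,0,0,0,0,0,0]]])

```text
t: 21.95
ee_pos: [503.3, 332.9, 160.9]
orientation: [1.93, 2.478, 0.001]
ft_force: [-0.2, -1.0, 0.3]
width: 47.5
grasp_force: 0.0
```

servo_tool(plan=[[[-1,0,0,0,0,0,0],[-1,0,0,0,0,0,0],[-1,0,0,0,0,0,0],[-1,0,0,0,0,0,0],[-1,0,0,0,0,0,0]]])

```text
t: 22.37
ee_pos: [503.2, 332.8, 160.7]
orientation: [1.93, 2.479, 0.0]
ft_force: [-0.4, 0.2, -1.0]
width: 80.6
grasp_force: 0.0
```

servo_tool(plan=[[[-1,0,0,0.3,0,0,0],[-1,0,0,0.5,0,0,0],[-1,0,0,0.7,0,0,0],[-1,0,0,0.9,0,0,0],[-1,0,0,0.9,0,0,0]]])

```text
t: 22.78
ee_pos: [502.7, 332.5, 294.4]
orientation: [-1.93, -2.478, 0.002]
ft_force: [0.3, 0.1, -1.7]
width: 87.9
grasp_force: 0.0
```

servo_tool(plan=[[[-1,0,-0.9,0,0,0,0],[-1,0,-0.9,0,0,0,0],[-1,0,-0.9,0,0,0,0],[-1,0,-0.9,0,0,0,0],[-1,0,-0.9,0,0,0,0]]])

```text
t: 23.2
ee_pos: [502.9, 151.4, 293.8]
orientation: [1.929, 2.479, 0.001]
ft_force: [1.4, 0.3, 0.0]
width: 87.6
grasp_force: 0.0
```

servo_tool(plan=[[[-1,0,-0.9,0,0,0,0],[-1,0,-0.9,0,0,0,0],[-1,0,-0.9,0,0,0,0],[-1,0,-0.9,0,0,0,0],[-1,0,0,0,0,0,0]]])

```text
t: 23.62
ee_pos: [503.0, 4.2, 293.7]
orientation: [1.934, 2.473, -0.001]
ft_force: [-1.1, 0.5, 0.6]
width: 87.5
grasp_force: 0.0
```

servo_tool(plan=[[[-1,0,-0.9,0,0,0,0],[-1,0,-0.9,0,0,0,0],[-1,0,-0.9,0,0,0,0],[-1,0,0,0,0,0,0],[-1,0,0,0,0,0,0]]])

```text
t: 24.03
ee_pos: [503.2, -100.4, 293.4]
orientation: [1.934, 2.475, 0.001]
ft_force: [0.4, 0.7, 0.2]
width: 87.7
grasp_force: 0.0
```

```bash
python3 - <<'E'
from h import *
for n in("top","side"): cv2.imwrite(f"pics/{n}5.png",vision.get_image(n)[:,:,::-1])
a=cv2.imread("pics/side5.png")[165:265,235:335]; b=cv2.imread("pics/top5.png")[170:290,235:435]
c=np.zeros((400,800,3),'uint8'); c[:,:400]=cv2.resize(a,(400,400),interpolation=cv2.INTER_CUBIC); c[:240,400:]=cv2.resize(b,(400,240),interpolation=cv2.INTER_CUBIC)
cv2.imwrite("pics/c7.png",c)
E
```

```text
(no output)
```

View pics/c7.png

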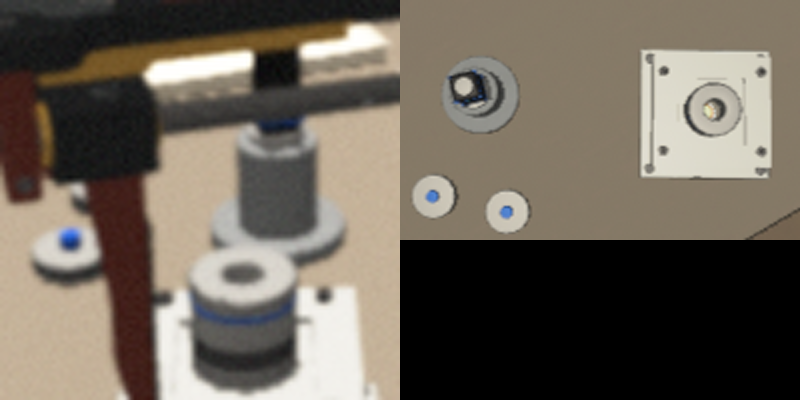

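Both views show the rod upright with its flange on the rest, the holder in the stand, and the fittings where they were. The gripper is clear of everything, so I'm handing in.

```bash
python3 -c "
from workcell import close_job
print(close_job())"
```

```text
the job is handed in; nothing more can be done
None
```

I handed the job in at about 24 s: the cartridge was pushed out (the tray now shows through the empty bore), the rod is back fully home in its rest, the holder still stands in the stand, the fittings look unmoved and the arm stayed well clear of the bottle; no verdict came back.

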